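# Stamp the next blank tag on an indexing tag press

### The job

Turn the tag press's round table so that the blank tag (the solid disc beside the one under the punch) rests in the detent under the punch, without lifting any tag from its nest. Then drive the sprung punch right down onto the blank with a brisk blow of the mallet, let it spring back up, and stand the mallet upright on its rubber pad again. Do not press the punch with the gripper or over any other tag, and leave the other things on the bench where they are.

Things in the scene. Friction and masses are not known exactly. Their poses are not given: they have to be found in the camera images.
- table_axis (a point): Centre of the top of the press's dark steel round table (200 mm diameter), 42 mm above the bench; x axis points level towards the punch, z up. The table clicks into six detents 60 degrees apart. Six nests (four 7 mm high pips round a tag) lie 65 mm from the axis, at 0, 60, 120... degrees from x when in a detent. A hub 10 mm high stands in the middle.
- index_peg (a point): On the table, turning with it: foot of one of its six upright steel pegs (10 mm diameter, 28 mm high) for turning it; they stand 90 mm from the axis, half-way between nests, at 30, 90, 150... degrees from x when in a detent; this one at 150 at the start. Push a peg along its circle (1 to 3 N); past half-way the table clicks on by itself to the next detent.
- press: The press: painted base fixed to the bench, origin under the table's axis, x towards the punch. A column stands 114 to 142 mm from the axis along x, 100 mm high, 50 mm wide, with an arm reaching in to the punch's guide (26 mm diameter, top 100 mm above the bench).
- turntable (a joint): Turn of the round table, rad, 0 at the start, growing counter-clockwise seen from above; detents every 1.047.
- punch_line (a point): Point fixed on the press on the punch's axis, 65 mm from the table's axis, 47 mm above the bench, at the height of the top of a tag lying in the nest below.
- punch_top (a point): Centre of the flat top of the punch's round steel head (26 mm diameter), 126 mm above the bench when up. The punch is an upright steel pin of 10 mm diameter, its tip 16 mm above the tag. Its spring takes about 2 N to start and 6 N to bring it down onto the tag; it springs back up by itself. It is the highest part of the press.
- punch (a joint): How far the punch is pressed down, m: 0 up, about 0.016 on the tag, 0.0175 at its stop with no tag. A blow counts as brisk when the punch goes down at 0.04 m/s or more.
- blank_tag: The blank tag: a solid aluminium disc 32 mm in diameter, 5 mm thick, lying loose in a nest; origin at the centre of its underside. At the start it lies in the nest 60 degrees to one side or the other of the punch.
- stamped_tag_a: A stamped tag: the same disc with a 15 mm hole in its middle, in the nest on the other side of the punch. Origin at the centre of its underside.
- stamped_tag_b: A second stamped tag, the same, under the punch at the start.
- mallet: Mallet, about 0.27 kg, standing by itself on one face of its round black head (42 mm diameter, 64 mm high) near the pad's middle. Origin at the centre of the head's lower face, z up. The handle points to -x: a level wooden bar 20 mm wide (y), 22 mm high, its middle 34 mm above the lower face, ending 131 mm from the head's centre.
- mallet_grip (a point): Point on the handle's centre line to grip, 50 mm from the head's centre on the -x side and 34 mm above the head's lower face; pinch the handle across its 20 mm width from above.
- pad: Fixed grey rubber pad, 130 (x) by 120 (y) by 4 mm thick, lying on the bench to the left or the right of the press; origin at the centre of its underside.
- tag_tray: Bystander: fixed open grey tray of tags, 130 by 120 by 35 mm high, on the other side of the press from the pad.
- stapler: Bystander: stapler 130 mm long, 45 mm high.
- marker: Bystander: marker pen 130 mm long.
- tape_roll: Bystander: roll of tape, 80 mm diameter, 20 mm high.
- scanner: Bystander: hand scanner on its round foot, 100 mm high.
- pen_cup: Bystander: white cup, 76 mm diameter, 100 mm high.
Things that resemble listed ones, but are neither listed nor needed, are in the scene too. Of the things shaped like the pad, the grey one is meant.

How it is judged (in metres and radians):
On the way, in this order (a step that is already met when the one before it is completed fails the run):
1. the blank tag rests in the detent under the punch, the punch being up (horizontal distance between blank_tag and punch_line below 0.005 m and linear speed of blank_tag below 0.02 m/s and value of joint punch below 0.002 m), for 0.3 s.
2. the mallet drives the punch down briskly (0.04 m/s or more) (value of joint punch above 0.001 m and velocity of joint punch above 0.04 m/s and contact force between mallet and punch above 0.5 N).
3. the punch presses on the blank tag (horizontal distance between blank_tag and punch_line below 0.005 m and contact force between punch and blank_tag above 2 N and value of joint punch above 0.014 m).
At the end, for the whole second after the job is handed in: Blank tag flat in its nest within 5 mm of the punch's axis; both stamped tags flat in nests; punch up (within 2 mm); mallet standing at rest on a face of its head on the pad, upright within 0.1 rad, head within 50 mm of the pad's centre (all of step 1 and height (world z) of blank_tag between 0.038 and 0.046 m and angle between each of blank_tag, stamped_tag_a, stamped_tag_b, mallet's own z axis and vertical below 0.1 rad and height (world z) of stamped_tag_a between 0.038 and 0.046 m and height (world z) of stamped_tag_b between 0.038 and 0.046 m and horizontal distance between mallet and pad below 0.05 m and height (world z) of mallet between 0.001 and 0.008 m and linear speed of mallet below 0.02 m/s); the robot touches nothing.
It fails at once if the punch is pressed down more than 8 mm with anything but the blank tag under it (value of joint punch above 0.008 m and horizontal distance between blank_tag and punch_line above 0.01 m).
It fails at once if a tag is lifted out of its nest (height (world z) of any of blank_tag, stamped_tag_a, stamped_tag_b above 0.055 m).
It fails at once if the gripper presses the punch (contact force between any of the fingers, the arm and punch above 1 N).
It fails at once if a bystander is moved by more than 30 mm (distance of any of stapler, marker, tape_roll, scanner, pen_cup from where it was at the start of the episode above 0.03 m).
It also fails if it takes over 62 s, if anything falls off the work surface, if the arm or the gripper's body presses on something with over 40 N, if the wrist force passes 120 N, or if a joint passes its speed limit or range.

### The arm

A 6-joint arm with a two-finger parallel gripper is mounted at the origin on the work surface. World frame = base frame: x ahead of the robot, y to its left, z up, the work surface at z = 0. Lengths are in m, angles in degrees, forces in N, time in s.
With the tool pointing down it reaches from about 0.275 to 0.825 m from the base axis. Payload 5.2 kg.
Tool frame: the origin (TCP) lies at the very end of the fingers, on their centre line; the grasp point (between the pads) lies 19 mm behind it (bot.grip_depth is the distance from the TCP to the grasp point, in m); z points along the fingers, x is the direction in which the jaws open and shut, and the axes are right-handed (so a half turn about z gives the same grasp; the last joint's range is limited). The gripper opens to 93 mm and grips with 3 to 60 N. Pads are 15 mm wide; open, the fingers measure 128 mm over their backs; the gripper's body (75 mm by 188 mm) begins 65 mm behind the grasp point.
Start: joints at [-85.13, 14.817, 87.949, -0, 77.235, -11.62], TCP at [0.156, -0.527, 0.219] pointing down, gripper open.
Joint ranges: [-179.93, 179.93], [-52.35, 119.4], [10.71, 147.94], [-69.91, 249.91], [12.55, 155.21], [-178.61, 178.61]. Speed limits (degrees/s): [147.25, 147.25, 180, 180, 180, 180].

### API

Orientations are given as [roll, pitch, yaw] about the fixed x, y, z axes, in that order (R = Rz(yaw) Ry(pitch) Rx(roll)).
In Python, from workcell import bot gives the robot as it stands.
- The arm moves only by the tool arm_command, never from a script. Its argument "increments" is a list of rows, each an object of numbers: "x", "y", "z": the shift along the tool's x, y, z in m; "twist": the turn about the tool's z in degrees. In form: [{"x": .., "y": .., "z": .., "twist": ..}, ...]. A call has 1 to 10 rows; each row is the pose to reach, as a shift and turn from the pose measured when the call began, along the tool's axes at that moment; what a row does not reach only later rows make up. A row lasts 1/10 s, in which the tool goes at most 50 mm and 8.59 degrees, less where a joint would pass 70% of its speed; a pose out of reach is approached as far as the arm can. A call with a gripper value outside its range is refused whole. "claw" is the gripper's target within -1 to 1 (fully open at 1, half-way at 0, shut at -1), set as the call begins (left out, the last holds). The fingers move at their own pace and stop on an object; "squeeze" is the grip in N (left out, the last holds). Time passes only in rows, so rows that repeat a pose let the fingers close. It gives the time, the measured TCP pose, the force and the opening at its end, in the units of the state.
- bot.get_obs(): the state, without advancing time (a new reading comes with each control period).
- bot.capture(name): name is "scene" or "top" or "wrist"; returns a dict with "frame" (480x640x3 uint8, blue, green, red), "vertical_fov" (degrees; the focal length in pixels is half the picture's height over the tangent of half this angle, whatever the lens; pixels are square), "cx", "cy" (the principal point, pixels), "extrinsics" (4x4, takes a point from world to camera coordinates); the wrist camera has in their place "mount" (4x4, takes a point from camera to tool coordinates, whose origin is the TCP and whose axes are the tool frame's). Camera axes: x right, y up, looking along -z (the intrinsics and any distortion apply to the point x, -y, -z); pixel columns grow to the right and rows downward; lengths in m; the calibration is good to about 2 mm. A picture is of the moment at which its call begins: read the wrist's pose just before it. There is no depth.
- bot.sign_off(): hands the job in, once; it reports no verdict.
The state is a dict: "clock": time; "joint_positions": joint angles; "joint_velocities": joint speeds; "effort": joint torques, N m; "eef_pos": TCP position; "eef_rot": TCP orientation; "wrist_force": force on the tool from outside, world axes, zero at the start; "torque": the same for the moment, N m; "finger_gap": opening from 0.0 (shut) to 1.0 (fully open).
Only numpy, scipy, OpenCV 4.12 (cv2) and the standard library are available. Lean on these libraries where they do the work, as an engineer would, in place of code of your own. Each camera call takes 0.05 s, during which the arm holds its last target. There are 200 camera calls.

## Working session

There is one attempt and no reset: what is moved stays moved. The work goes in short steps, Python scripts to look and compute and a tool call to move; the robot and the scene stay as the last step left them, time stands still between calls to the robot, and variables do not carry over. Pictures are saved under pics/ and viewed, about 8 in all and at most 12, crops included, and the job is handed in when it is done.

Besides the shell and the picture viewer there is one more tool, called after "Request:" as name([rows], argument=value, ...), one row to a line, values as JSON. arm_command: Moves the arm, as the interface text tells. Its arguments: {"type":"object","properties":{"increments":{"type":"array","items":{"type":"object","properties":{"x":{"type":"number"},"y":{"type":"number"},"z":{"type":"number"},"twist":{"type":"number"}}}},"claw":{"type":"number"},"squeeze":{"type":"number"}},"required":["increments"]}

```bash
mkdir -p pics; ls
cat > h.py <<'E'
import numpy as np, cv2
from scipy.spatial.transform import Rotation as R
from workcell import bot
def K(c):
    f=240/np.tan(np.radians(c["vertical_fov"])/2); return f,c["cx"],c["cy"]
def ext(c,o=None):
    if "extrinsics" in c: return np.array(c["extrinsics"])
    T=np.eye(4);T[:3,:3]=R.from_euler("xyz",o["eef_rot"],degrees=True).as_matrix();T[:3,3]=o["eef_pos"]
    return np.linalg.inv(T@np.array(c["mount"]))
def ray(c,E,u,v,z):
    f,cx,cy=K(c); d=np.array([(u-cx)/f,-(v-cy)/f,-1.]); W=np.linalg.inv(E)
    o=W[:3,3]; d=W[:3,:3]@d; return o+d*(z-o[2])/d[2]
def proj(c,E,p):
    f,cx,cy=K(c); q=E[:3,:3]@np.array(p)+E[:3,3]; return cx+f*q[0]/-q[2], cy-f*q[1]/-q[2]
E
python3 - <<'E'
from h import *
o=bot.get_obs(); print(o)
for n in("top","scene","wrist"):
    c=bot.capture(n); cv2.imwrite(f"pics/{n}0.png",c["frame"]); print({k:np.round(v,4).tolist() if not isinstance(v,str) else v for k,v in c.items() if k!="frame"})
E
```

```text
pics
{'clock': 0.0, 'joint_positions': array([-8.51307574e+01,  1.48584732e+01,  8.80116801e+01, -2.48684067e-03,
        7.72359108e+01, -1.16203876e+01]), 'joint_velocities': array([ 0.04135796,  0.06256768,  0.02056214,  0.09360439, -0.03589011,
        0.03223438]), 'effort': array([-2.24022930e-03, -4.37308073e+01, -2.84004039e+01,  7.18368287e-02,
        4.13508376e-02, -1.21056632e-04]), 'eef_pos': array([ 0.15606389, -0.5268037 ,  0.2178209 ]), 'eef_rot': array([-1.79981011e+02,  1.04378589e-01, -7.35098008e+01]), 'wrist_force': array([-0.22272076,  0.16985681, -0.73436908]), 'torque': array([-0.0543213 ,  0.01950409, -0.02210309]), 'finger_gap': 1.002614148197529}
{'vertical_fov': 55.0908, 'cx': 321.3759, 'cy': 233.0737, 'extrinsics': [[0.0124, -0.9999, -0.0059, 0.027], [0.9819, 0.0111, 0.1891, -0.4854], [-0.189, -0.0082, 0.9819, -1.3689], [0.0, 0.0, 0.0, 1.0]]}
{'vertical_fov': 44.1759, 'cx': 309.8691, 'cy': 238.0074, 'extrinsics': [[0.3393, 0.9406, 0.0121, -0.1773], [-0.7761, 0.2727, 0.5686, 0.3278], [0.5315, -0.2023, 0.8225, -1.7549], [0.0, 0.0, 0.0, 1.0]]}
{'vertical_fov': 71.3587, 'cx': 320.9489, 'cy': 242.4778, 'mount': [[1.0, -0.0002, 0.0, 0.0], [-0.0002, -0.9663, -0.2573, -0.0707], [0.0001, 0.2573, -0.9663, -0.1661], [0.0, 0.0, 0.0, 1.0]]}
```

View pics/top0.png

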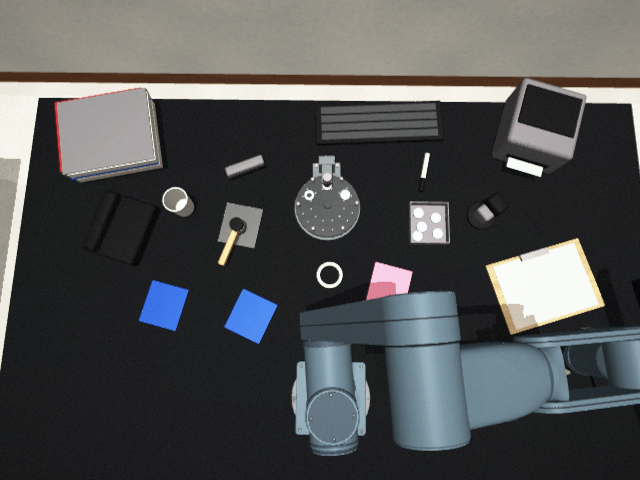

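View pics/scene0.png

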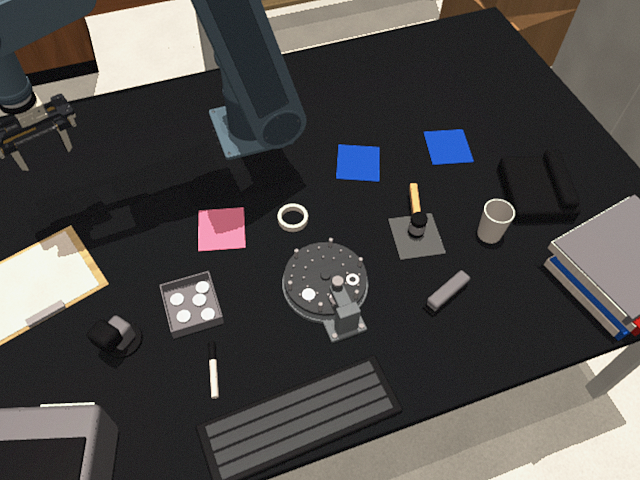

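The top view shows the press at about (327,207) with its punch at (327,178). There is a solid white disc at (345,195) and a holed one at (309,195). The mallet stands on the grey pad at (238,225); the blue sheets at (163,305) and (251,316) are decoys, and so is the pink one at (390,281). I'll check with an enlarged crop and measure.

Run:
```python
from h import *
c=bot.capture("top");E=ext(c);im=c["frame"]
s=cv2.imread("pics/scene0.png")
a=cv2.resize(im[145:275,205:375],None,fx=4.6,fy=4.6,interpolation=cv2.INTER_CUBIC)
cv2.imwrite("pics/crop1.png",a)
hsv=cv2.cvtColor(im,cv2.COLOR_BGR2HSV)
def blobs(m,box,z,name,amin=15):
    x0,y0,x1,y1=box; k=np.zeros(m.shape,np.uint8);k[y0:y1,x0:x1]=m[y0:y1,x0:x1].astype(np.uint8)
    n,l,st,ce=cv2.connectedComponentsWithStats(k)
    for i in range(1,n):
        if st[i,4]>=amin: print(name,ce[i].round(1),st[i].tolist(),ray(c,E,*ce[i],z).round(4))
g=hsv[...,2]
blobs((g>170)&(hsv[...,1]<60),(290,150,365,245),.047,"white",8)
w=(hsv[...,1]>80)&(g>90)
blobs(w,(205,190,270,275),.042,"handle")
k=np.zeros_like(g);k[190:275,205:270]=(w[190:275,205:270])*255
pts=np.argwhere(k>0)[:,::-1].astype(np.float32); print("minrect",cv2.minAreaRect(pts))
P=np.array([ray(c,E,*p,.042)[:2] for p in pts]);m=P.mean(0);_,_,V=np.linalg.svd(P-m);t=(P-m)@V[0];print("handle dir",V[0],m,m+t.min()*V[0],m+t.max()*V[0])
# pad
pm=((g>60)&(g<140)&(hsv[...,1]<60)); k=np.zeros_like(g);k[195:255,210:270]=pm[195:255,210:270]*255
k=cv2.morphologyEx(k,cv2.MORPH_OPEN,np.ones((3,3)))
cs,_=cv2.findContours(k,0,1);r=cv2.minAreaRect(np.vstack(cs));print("pad",r,[ray(c,E,*q,.004).round(3)[:2].tolist() for q in cv2.boxPoints(r)],ray(c,E,*r[0],.004))
# table
k=np.zeros_like(g);k[150:250,290:365]=(g[150:250,290:365]>45)*255
cs,_=cv2.findContours(k,0,1);q=max(cs,key=cv2.contourArea)[:,0]
q=q[q[:,1]>200]
Q=np.array([ray(c,E,*p,.042)[:2] for p in q]);A=np.c_[2*Q,np.ones(len(Q))];sol=np.linalg.lstsq(A,(Q**2).sum(1),rcond=None)[0];print("table",sol[:2],np.sqrt(sol[2]+sol[:2]@sol[:2]))
```

```text
white [326.3 159.6] [319, 157, 15, 7, 84] [0.7223 0.0202 0.047 ]
white [337.3 169. ] [336, 163, 4, 13, 41] [ 0.6917 -0.0151  0.047 ]
white [315.1 164.9] [313, 164, 5, 3, 14] [0.7043 0.0552 0.047 ]
white [326.8 172.9] [323, 165, 9, 16, 114] [0.6782 0.0182 0.047 ]
white [315.4 169.8] [314, 168, 4, 5, 12] [0.6884 0.0541 0.047 ]
white [312.1 178.5] [311, 177, 3, 4, 8] [0.6595 0.0641 0.047 ]
white [326.7 187.4] [322, 185, 10, 5, 33] [0.6308 0.018  0.047 ]
white [308.7 194.7] [304, 188, 10, 14, 71] [0.6067 0.0739 0.047 ]
white [344.7 194.2] [340, 188, 10, 12, 84] [ 0.6095 -0.0386  0.047 ]
white [324.5 237.9] [318, 237, 14, 2, 14] [0.4701 0.023  0.047 ]
handle [227.7 248. ] [218, 230, 20, 36, 136] [0.4359 0.3198 0.042 ]
minrect ((227.45361328125, 247.47940063476562), (7.5135626792907715, 37.06013488769531), 23.96249008178711)
handle dir [-0.92443345  0.38134342] [0.43602795 0.3197311 ] [0.4897629  0.29756459] [0.38505702 0.34075742]
pad ((240.22059631347656, 232.86766052246094), (3.7100820541381836, 24.591182708740234), 25.34617805480957) [[0.458, 0.311], [0.53, 0.281], [0.525, 0.27], [0.453, 0.3]] [0.49098424 0.2906479  0.004     ]
table [0.56798211 0.01730847] 0.10249872331226742
```

View pics/crop1.png

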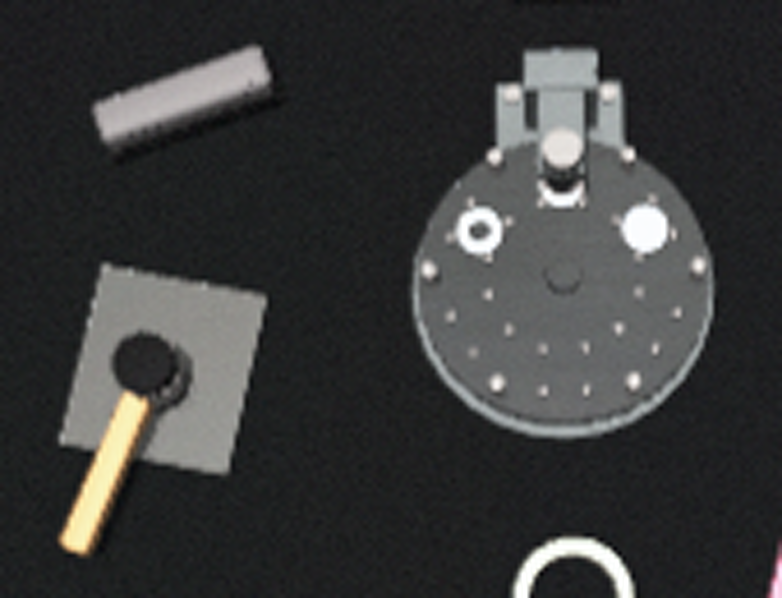

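The crop confirms two things. The blank is the solid disc at crop (645,229), on the −y side, so the table must turn +60°. The mallet stands on the only grey pad. Next I'll refine the numbers and compute the first move.

```bash
cat >> h.py <<'E'
def rel(p,yaw,o=None):
    "shift/twist in tool axes from measured pose to TCP p, yaw deg (tool down)"
    o=o or bot.get_obs(); M=R.from_euler("xyz",o["eef_rot"],degrees=True).as_matrix()
    d=M.T@(np.array(p)-o["eef_pos"]); t=-((yaw-o["eef_rot"][2]+180)%360-180)
    return d.round(4).tolist(),round(t,1)
E
python3 - <<'E'
from h import *
c=bot.capture("top");E=ext(c)
r=lambda u,v,z:ray(c,E,205+u/4.6-.4,145+v/4.6-.4,z)
for p in [(430,270),(497,383),(633,381),(698,265),(628,154),(495,156)]: print(r(*p,.07)[:2].round(4))
P=np.array([r(*p,.07)[:2] for p in [(430,270),(497,383),(633,381),(698,265),(628,154),(495,156)]])
print("axis pegs",P.mean(0),np.linalg.norm(P-P.mean(0),axis=1).round(4))
print("punch top",r(561,148,.126)); print("head",r(144,363,.068))
print("handle end",r(77,548,.049), "handle near head",r(131,403,.049))
print("pad",[r(*q,.004)[:2].round(3).tolist() for q in [(104,265),(266,295),(230,472),(60,442)]])
ax=P.mean(0)
a=np.radians(1.3);X=np.array([np.cos(a),np.sin(a)]);Y=np.array([-X[1],X[0]])
q=ax-.084*X+.072*Y;print(q,rel([*q,.219],1.3),rel([*q,.056],1.3))
E
```

```text
[0.5726 0.1051]
[0.4963 0.0592]
[ 0.4987 -0.0303]
[ 0.578  -0.0733]
[ 0.6545 -0.0263]
[0.6521 0.0631]
axis pegs [0.57535102 0.01625268] [0.0889 0.09   0.0897 0.0895 0.0899 0.0899]
punch top [0.64014307 0.01885648 0.126     ]
head [0.50759946 0.29308561 0.068     ]
handle end [0.38639321 0.33517313 0.049     ] handle near head [0.48420721 0.30425839 0.049     ]
pad [[0.591, 0.337], [0.571, 0.223], [0.445, 0.243], [0.465, 0.361]]
[0.48973916 0.08632841] ([-0.4936, -0.494, -0.0003], np.float64(-74.8)) ([-0.4934, -0.494, 0.1627], np.float64(-74.8))
```

Request:
arm_command([
  {"x": -0.033, "y": -0.033, "twist": -7},
  {"x": -0.066, "y": -0.066, "twist": -14},
  {"x": -0.1, "y": -0.1, "twist": -21},
  {"x": -0.133, "y": -0.133, "twist": -28},
  {"x": -0.166, "y": -0.166, "twist": -35},
  {"x": -0.2, "y": -0.2, "twist": -42},
  {"x": -0.233, "y": -0.233, "twist": -49},
  {"x": -0.266, "y": -0.266, "twist": -56},
  {"x": -0.3, "y": -0.3, "twist": -63},
  {"x": -0.333, "y": -0.333, "twist": -70},
], claw=-1, squeeze=20)

```text
invalid input
```

Run:
```python
from h import *
print(rel([.4897,.0863,.219],1.4),rel([.4897,.0863,.056],1.4),bot.get_obs()["finger_gap"])
```

```text
([-0.4935, -0.494, -0.0003], np.float64(-74.9)) ([-0.4934, -0.4939, 0.1627], np.float64(-74.9)) 0.99903909400694
```

Request:
arm_command([
  {"x": -0.033, "y": -0.033, "z": 0, "twist": -7},
  {"x": -0.066, "y": -0.066, "z": 0, "twist": -14},
  {"x": -0.1, "y": -0.1, "z": 0, "twist": -21},
  {"x": -0.133, "y": -0.133, "z": 0, "twist": -28},
  {"x": -0.166, "y": -0.166, "z": 0, "twist": -35},
  {"x": -0.2, "y": -0.2, "z": 0, "twist": -42},
  {"x": -0.233, "y": -0.233, "z": 0, "twist": -49},
  {"x": -0.266, "y": -0.266, "z": 0, "twist": -56},
  {"x": -0.3, "y": -0.3, "z": 0, "twist": -63},
  {"x": -0.333, "y": -0.333, "z": 0, "twist": -70},
], claw=-1, squeeze=20)

```text
clock: 1.25
eef_pos: [0.3814, -0.1114, 0.2189]
eef_rot: [-180.0, -0.0, -3.2]
wrist_force: [0.6, -0.4, 0.1]
finger_gap: 0.187
```

Run:
```python
from h import *
print(rel([.4897,.0863,.219],1.4),rel([.4897,.0863,.056],1.4),bot.get_obs()["finger_gap"])
```

```text
([0.0969, -0.2035, 0.0], np.float64(-4.6)) ([0.0968, -0.2035, 0.163], np.float64(-4.6)) 0.18718299322237744
```

Request:
arm_command([
  {"x": 0.016, "y": -0.035, "z": 0, "twist": -1},
  {"x": 0.032, "y": -0.07, "z": 0, "twist": -2},
  {"x": 0.048, "y": -0.105, "z": 0, "twist": -3},
  {"x": 0.064, "y": -0.14, "z": 0, "twist": -4},
  {"x": 0.08, "y": -0.17, "z": 0, "twist": -4.6},
  {"x": 0.097, "y": -0.2035, "z": 0, "twist": -4.6},
  {"x": 0.097, "y": -0.2035, "z": 0.04, "twist": -4.6},
  {"x": 0.097, "y": -0.2035, "z": 0.08, "twist": -4.6},
  {"x": 0.097, "y": -0.2035, "z": 0.1, "twist": -4.6},
  {"x": 0.097, "y": -0.2035, "z": 0.1, "twist": -4.6},
])

```text
clock: 2.25
eef_pos: [0.4872, 0.0866, 0.116]
eef_rot: [-180.0, 0.4, 1.4]
wrist_force: [0.4, 0.1, -0.9]
finger_gap: 0.003
```

Run:
```python
from h import *
o=bot.get_obs();print(o["eef_pos"],rel([.4897,.0863,.056],1.4,o),o["finger_gap"])
c=bot.capture("wrist");E=ext(c,o);im=c["frame"]
a=np.radians(1.4);X=np.array([np.cos(a),np.sin(a)]);Y=np.array([-X[1],X[0]]);ax=np.array([.5754,.0163])
for t in (90,150,210):
    p=ax+.09*(np.cos(np.radians(t))*X+np.sin(np.radians(t))*Y); u=proj(c,E,[*p,.07]);print(t,u);cv2.circle(im,(int(u[0]),int(u[1])),6,(0,0,255),1)
cv2.imwrite("pics/w1.png",im)
```

```text
[0.48722711 0.08656647 0.11597942] ([0.0028, 0.0004, 0.06], np.float64(-0.0)) 0.0028916123468346435
90 (np.float64(454.4565777349051), np.float64(238.20172091332594))
150 (np.float64(334.2512355866552), np.float64(301.43088940812413))
210 (np.float64(333.0572153463362), np.float64(410.97664625538016))
```

View pics/w1.png

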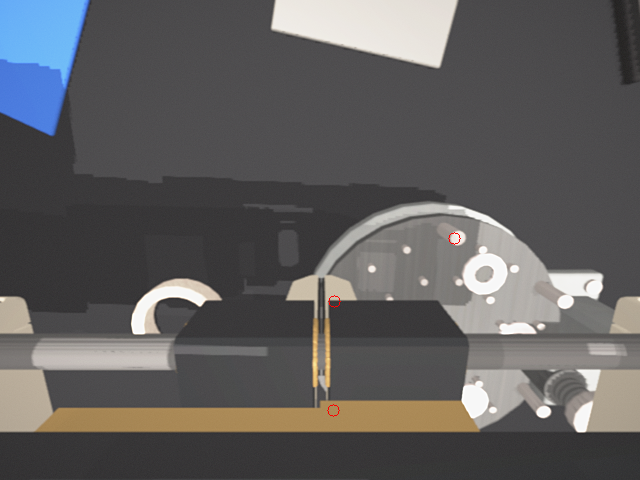

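The predicted pegs match the image: the 90° peg falls on (454,238), and the stamped tag shows at (485,273). I'll lower the closed fingers behind the 150° peg.

Request:
arm_command([
  {"x": 0.003, "y": 0, "z": 0.02, "twist": 0},
  {"x": 0.003, "y": 0, "z": 0.04, "twist": 0},
  {"x": 0.003, "y": 0, "z": 0.06, "twist": 0},
  {"x": 0.003, "y": 0.004, "z": 0.06, "twist": 0},
  {"x": 0.003, "y": 0.008, "z": 0.06, "twist": 0},
  {"x": 0.003, "y": 0.012, "z": 0.06, "twist": 0},
  {"x": 0.003, "y": 0.015, "z": 0.06, "twist": 0},
  {"x": 0.003, "y": 0.018, "z": 0.06, "twist": 0},
  {"x": 0.003, "y": 0.021, "z": 0.06, "twist": 0},
  {"x": 0.003, "y": 0.024, "z": 0.06, "twist": 0},
])

```text
clock: 3.3
eef_pos: [0.4919, 0.0625, 0.0581]
eef_rot: [-179.9, 0.2, 1.4]
wrist_force: [-2.0, 2.7, 0.5]
finger_gap: 0.005
```

Request:
arm_command([
  {"x": 0, "y": 0.004, "z": 0, "twist": 0},
  {"x": 0, "y": 0.008, "z": 0, "twist": 0},
  {"x": 0, "y": 0.012, "z": 0, "twist": 0},
  {"x": 0, "y": 0.016, "z": 0, "twist": 0},
  {"x": 0, "y": 0.02, "z": 0, "twist": 0},
  {"x": 0, "y": 0.024, "z": 0, "twist": 0},
  {"x": 0, "y": 0.028, "z": 0, "twist": 0},
  {"x": 0, "y": 0.031, "z": 0, "twist": 0},
  {"x": 0, "y": 0.034, "z": 0, "twist": 0},
  {"x": 0, "y": 0.037, "z": 0, "twist": 0},
])

```text
clock: 4.3
eef_pos: [0.4931, 0.0251, 0.0582]
eef_rot: [-180.0, 0.1, 1.4]
wrist_force: [-1.2, -0.2, 0.6]
finger_gap: 0.002
```

Run:
```python
from h import *
o=bot.get_obs();print(o["eef_pos"],o["wrist_force"])
c=bot.capture("top");cv2.imwrite("pics/t2.png",cv2.resize(c["frame"][145:275,245:415],None,fx=4.6,fy=4.6,interpolation=cv2.INTER_CUBIC))
```

```text
[0.4931152  0.02505091 0.05818525] [-1.17059889 -0.17380374  0.57670792]
```

View pics/t2.png

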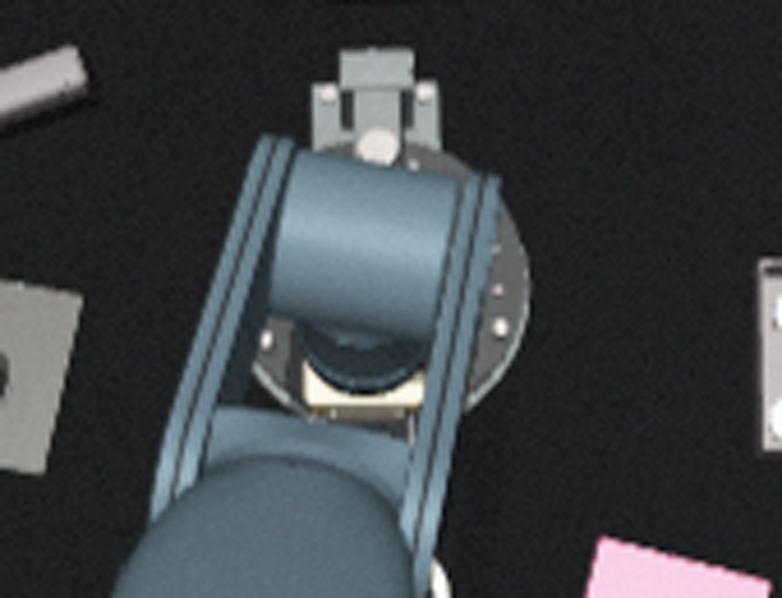

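The table has turned about 34°, because the peg at crop (500,327) lies 26° short of the right-hand position. It is just past half-way, so I'll push on a little.

Request:
arm_command([
  {"x": 0, "y": 0.003, "z": 0, "twist": 0},
  {"x": 0, "y": 0.006, "z": 0, "twist": 0},
  {"x": 0, "y": 0.009, "z": 0, "twist": 0},
  {"x": 0, "y": 0.012, "z": 0, "twist": 0},
  {"x": 0, "y": 0.012, "z": 0, "twist": 0},
  {"x": 0, "y": 0.008, "z": -0.02, "twist": 0},
  {"x": 0, "y": 0.008, "z": -0.05, "twist": 0},
  {"x": 0, "y": 0, "z": -0.09, "twist": 0},
  {"x": 0, "y": -0.03, "z": -0.13, "twist": 0},
  {"x": 0, "y": -0.06, "z": -0.15, "twist": 0},
])

```text
clock: 5.35
eef_pos: [0.4936, 0.085, 0.2119]
eef_rot: [180.0, -0.2, 1.3]
wrist_force: [0.1, 0.5, -0.7]
finger_gap: 0.004
```

Run:
```python
from h import *
# mallet hover: grip point from head centre and handle line
h=np.array([.5076,.2931]);e=np.array([.3864,.3352]);n=np.array([.4842,.3043])
d=(e-h)/np.linalg.norm(e-h);print(np.linalg.norm(e-h),np.degrees(np.arctan2(*(-d)[::-1])))
g=h+.05*d;print(g);print(rel([*(g+[-.06,.0]),.2],70.8))
print(rel([*g,.2],70.8))
```

```text
0.1283037411769431 -19.155168405701662
[0.46036833 0.30950638]
([-0.0883, -0.2265, 0.0116], np.float64(-69.5))
([-0.0283, -0.2252, 0.0118], np.float64(-69.5))
```

Request:
arm_command([
  {"x": -0.003, "y": -0.025, "z": 0, "twist": -8},
  {"x": -0.006, "y": -0.05, "z": 0, "twist": -16},
  {"x": -0.009, "y": -0.075, "z": 0, "twist": -24},
  {"x": -0.012, "y": -0.1, "z": 0.003, "twist": -32},
  {"x": -0.015, "y": -0.125, "z": 0.006, "twist": -40},
  {"x": -0.018, "y": -0.15, "z": 0.01, "twist": -48},
  {"x": -0.022, "y": -0.18, "z": 0.012, "twist": -56},
  {"x": -0.026, "y": -0.21, "z": 0.012, "twist": -64},
  {"x": -0.028, "y": -0.225, "z": 0.012, "twist": -69.5},
  {"x": -0.028, "y": -0.225, "z": 0.012, "twist": -69.5},
], claw=0.3)

```text
clock: 6.35
eef_pos: [0.4599, 0.311, 0.1996]
eef_rot: [179.9, -0.1, 71.0]
wrist_force: [-0.3, -0.1, -0.4]
finger_gap: 0.652
```

Run:
```python
from h import *
o=bot.get_obs();print(o["eef_pos"],o["eef_rot"],o["finger_gap"])
t=bot.capture("top");o=bot.get_obs();c=bot.capture("wrist")
np.savez("w.npz",f=c["frame"],E=ext(c,o))
a=cv2.resize(t["frame"][145:275,245:415],(628,480),interpolation=cv2.INTER_CUBIC)
cv2.imwrite("pics/t3.png",cv2.resize(np.hstack([a[:,120:520],cv2.resize(c["frame"],(640,480))[:,:]]),(800,369)))
# blank check
im=t["frame"];E=ext(t);hsv=cv2.cvtColor(im,cv2.COLOR_BGR2HSV)
m=((hsv[...,2]>170)&(hsv[...,1]<60)).astype(np.uint8);n,l,st,ce=cv2.connectedComponentsWithStats(m)
for i in range(1,n):
    if st[i,4]>6 and 285<ce[i][0]<370 and 150<ce[i][1]<245: print(ce[i].round(1),st[i,2:].tolist(),ray(t,E,*ce[i],.047).round(4)[:2])
# handle in wrist
im=c["frame"];hsv=cv2.cvtColor(im,cv2.COLOR_BGR2HSV);Ew=ext(c,o)
m=((hsv[...,1]>80)&(hsv[...,2]>90)&(hsv[...,0]<30)).astype(np.uint8);m=cv2.morphologyEx(m,cv2.MORPH_OPEN,np.ones((5,5)))
n,l,st,ce=cv2.connectedComponentsWithStats(m)
for i in range(1,n):
    if st[i,4]>300:
        q=np.argwhere(l==i)[:,::-1]; P=np.array([ray(c,Ew,*p,.049)[:2] for p in q[::7]]);mu=P.mean(0);V=np.linalg.svd(P-mu)[2]
        s=(P-mu)@V[0];w=(P-mu)@V[1];print(st[i].tolist(),mu,np.degrees(np.arctan2(V[0][1],V[0][0])),mu+s.min()*V[0],mu+s.max()*V[0],w.min(),w.max())
```

```text
[0.45993245 0.3110494  0.19955964] [ 1.79865657e+02 -7.25082704e-02  7.09729677e+01] 0.6517094999526967
[326.2 159.7] [15, 7, 83] [0.7222 0.0205]
[337.3 168.7] [5, 13, 42] [ 0.6926 -0.015 ]
[315.1 164.9] [5, 3, 14] [0.7043 0.0555]
[326.9 173. ] [9, 16, 110] [0.6781 0.0177]
[312.1 178.5] [3, 4, 8] [0.6595 0.0641]
[341. 178.] [3, 3, 7] [ 0.6621 -0.0268]
[326.4 187.2] [10, 6, 35] [0.6315 0.0189]
[308.6 194.5] [10, 12, 70] [0.6072 0.0741]
[297.7 203. ] [3, 3, 7] [0.5795 0.1077]
[308.8 214.8] [11, 13, 76] [0.5422 0.0724]
[312.7 228. ] [3, 3, 7] [0.5006 0.0597]
[342.2 227.2] [3, 4, 8] [ 0.5039 -0.0313]
[326. 238.] [11, 1, 11] [0.4697 0.0184]
[168, 318, 30, 70, 1032] [0.53823227 0.12181004] -30.85671763494351 [0.50133157 0.14385681] [0.57553333 0.09952407] -0.014149922140459523 0.011737871892309187
[445, 318, 31, 70, 1126] [0.63879483 0.40880897] -5.691500135871723 [0.59479684 0.41319396] [0.68107436 0.40459525] -0.01176797428128546 0.01640227075750661
[199, 400, 441, 32, 11318] [0.70801042 0.35074739] 71.40487416712102 [0.62506328 0.10420555] [0.78473503 0.57879412] -0.024161524861750463 0.02037621715011066
```

View pics/t3.png

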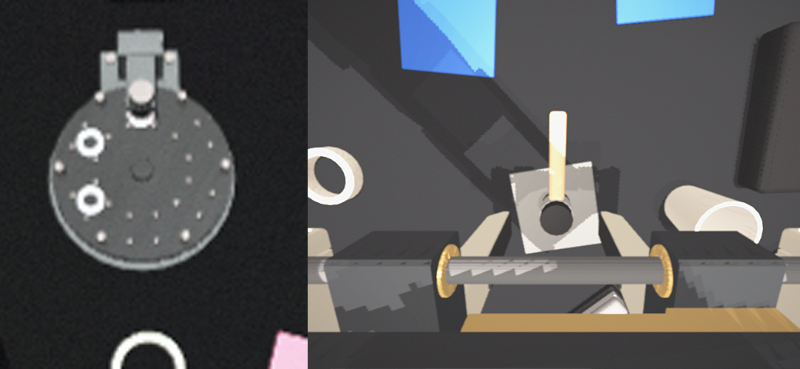

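The blank now lies under the punch with the table in its detent, and the stamped tags are at (90,142) and (90,200). The wrist half shows the handle from (558,112) to (557,198) with the head at (556,217). I'll localise the handle in the wrist image.

Run:
```python
from h import *
w=np.load("w.npz");im=w["f"];E=w["E"];c=bot.capture("wrist")
hsv=cv2.cvtColor(im,cv2.COLOR_BGR2HSV)
L=[]
for v in range(160,240,10):
    r=hsv[v,300:350]; b=np.where((r[:,2]>150)&(r[:,1]>25)&(r[:,0]<30))[0]+300
    if len(b): u=(b.min()+b.max())/2; p=ray(c,E,u,v,.049); L.append(p[:2]); print(v,b.min(),b.max(),p.round(4)[:2])
L=np.array(L)
d=np.polyfit(L[:,0],L[:,1],1);print("yaw handle",np.degrees(np.arctan(d[0])))
col=hsv[140:155,326,2];print("end rows",col.tolist())
k=np.zeros(im.shape[:2],np.uint8);k[250:320,290:360]=(hsv[250:320,290:360,2]<60)*255
cs,_=cv2.findContours(k,0,1);q=max(cs,key=cv2.contourArea);print(cv2.minEnclosingCircle(q));u=cv2.minEnclosingCircle(q)[0];h=ray(c,E,*u,.068);print("head",h)
for v in(144,146,148): print(ray(c,E,326,v,.049))
```

```text
160 314 336 [0.3996 0.3347]
170 314 336 [0.4081 0.3318]
180 314 336 [0.4168 0.3288]
190 314 335 [0.4254 0.3253]
200 314 335 [0.4343 0.3223]
210 314 334 [0.4431 0.3187]
220 314 335 [0.4525 0.316 ]
230 313 334 [0.4615 0.3118]
yaw handle -20.16529594887646
end rows [89, 86, 85, 86, 221, 255, 251, 248, 247, 247, 247, 247, 247, 247, 247]
((323.0, 275.0), 18.027854919433594)
head [0.49840217 0.2983779  0.068     ]
[0.38657789 0.34017907 0.049     ]
[0.38822868 0.33961064 0.049     ]
[0.38988437 0.33904052 0.049     ]
```

Run:
```python
from h import *
print(rel([.4616,.3115,.020],69.9))
```

```text
([0.0029, -0.0006, 0.1797], np.float64(0.7))
```

Request:
arm_command([
  {"x": 0.003, "y": -0.001, "z": 0.03, "twist": 0.7},
  {"x": 0.003, "y": -0.001, "z": 0.06, "twist": 0.7},
  {"x": 0.003, "y": -0.001, "z": 0.09, "twist": 0.7},
  {"x": 0.003, "y": -0.001, "z": 0.12, "twist": 0.7},
  {"x": 0.003, "y": -0.001, "z": 0.14, "twist": 0.7},
  {"x": 0.003, "y": -0.001, "z": 0.16, "twist": 0.7},
  {"x": 0.003, "y": -0.001, "z": 0.17, "twist": 0.7},
  {"x": 0.003, "y": -0.001, "z": 0.178, "twist": 0.7},
  {"x": 0.003, "y": -0.001, "z": 0.178, "twist": 0.7},
  {"x": 0.003, "y": -0.001, "z": 0.178, "twist": 0.7},
])

```text
clock: 7.5
eef_pos: [0.4618, 0.3117, 0.0223]
eef_rot: [179.8, -0.1, 69.9]
wrist_force: [-0.0, 0.4, -0.2]
finger_gap: 0.647
```

Run:
```python
from h import *
o=bot.get_obs();print(rel([.4616,.3115,.020],69.9,o),o["eef_pos"],o["wrist_force"])
```

```text
([-0.0003, -0.0002, 0.0023], np.float64(-0.0)) [0.46182374 0.31168716 0.02233141] [-0.01572484  0.4260988  -0.20130942]
```

Request:
arm_command([
  {"x": 0, "y": 0, "z": 0.002, "twist": 0},
  {"x": 0, "y": 0, "z": 0.002, "twist": 0},
  {"x": 0, "y": 0, "z": 0.002, "twist": 0},
  {"x": 0, "y": 0, "z": 0.002, "twist": 0},
  {"x": 0, "y": 0, "z": 0.002, "twist": 0},
  {"x": 0, "y": 0, "z": 0.002, "twist": 0},
  {"x": 0, "y": 0, "z": 0.002, "twist": 0},
  {"x": 0, "y": 0, "z": 0.002, "twist": 0},
], claw=-1, squeeze=60)

```text
clock: 8.3
eef_pos: [0.4619, 0.3118, 0.0204]
eef_rot: [179.8, -0.1, 69.9]
wrist_force: [0.1, -0.3, 2.0]
finger_gap: 0.212
```

Run:
```python
from h import *
o=bot.get_obs();print(o["eef_pos"],o["eef_rot"],o["wrist_force"],o["torque"],o["finger_gap"])
print(rel([.4616,.3115,.020],69.9,o))
```

```text
[0.46186458 0.31178325 0.02043212] [ 1.79786661e+02 -7.60553469e-02  6.98963615e+01] [ 0.055893   -0.34472295  1.96905717] [ 0.09063318 -0.09944836 -0.01670991] 0.2115446872041093
([-0.0004, -0.0002, 0.0004], np.float64(-0.0))
```

Gripped at 19.7 mm opening. I'll lift and carry the mallet to above the punch.

Request:
arm_command([
  {"x": 0, "y": 0, "z": -0.015, "twist": 0},
  {"x": 0, "y": 0, "z": -0.035, "twist": 0},
  {"x": 0, "y": 0, "z": -0.06, "twist": 0},
  {"x": 0, "y": 0, "z": -0.09, "twist": 0},
  {"x": 0, "y": 0, "z": -0.12, "twist": 0},
  {"x": 0, "y": 0, "z": -0.15, "twist": 0},
  {"x": 0, "y": 0, "z": -0.17, "twist": 0},
  {"x": 0, "y": 0, "z": -0.185, "twist": 0},
  {"x": 0, "y": 0, "z": -0.19, "twist": 0},
  {"x": 0, "y": 0, "z": -0.19, "twist": 0},
])

```text
clock: 9.3
eef_pos: [0.461, 0.3117, 0.2103]
eef_rot: [179.8, -0.1, 69.9]
wrist_force: [-0.1, 0.6, -2.5]
finger_gap: 0.212
```

Run:
```python
from h import *
o=bot.get_obs();print(o["wrist_force"],o["finger_gap"],o["eef_pos"],rel([.5932,.0357,.205],69.9,o))
```

```text
[-0.1374835   0.553714   -2.52160866] 0.21161522936066124 [0.461037   0.31174232 0.21033745] ([-0.2138, 0.219, 0.0059], np.float64(-0.0))
```

Request:
arm_command([
  {"x": -0.014, "y": 0.015, "z": 0, "twist": 0},
  {"x": -0.038, "y": 0.04, "z": 0, "twist": 0},
  {"x": -0.064, "y": 0.066, "z": 0, "twist": 0},
  {"x": -0.09, "y": 0.092, "z": 0, "twist": 0},
  {"x": -0.116, "y": 0.118, "z": 0, "twist": 0},
  {"x": -0.142, "y": 0.145, "z": 0, "twist": 0},
  {"x": -0.168, "y": 0.172, "z": 0, "twist": 0},
  {"x": -0.192, "y": 0.197, "z": 0, "twist": 0},
  {"x": -0.207, "y": 0.212, "z": 0, "twist": 0},
  {"x": -0.214, "y": 0.219, "z": 0.003, "twist": 0},
])

```text
clock: 10.3
eef_pos: [0.5933, 0.0334, 0.2061]
eef_rot: [179.9, -0.0, 69.8]
wrist_force: [-0.8, -0.3, -2.3]
finger_gap: 0.21
```

Request:
arm_command([
  {"x": 0, "y": 0, "z": 0.01, "twist": 0},
  {"x": 0, "y": 0, "z": 0.02, "twist": 0},
  {"x": 0, "y": 0, "z": 0.03, "twist": 0},
  {"x": 0, "y": 0, "z": 0.03, "twist": 0},
  {"x": 0, "y": 0, "z": 0.03, "twist": 0},
])

```text
clock: 10.8
eef_pos: [0.5929, 0.0343, 0.1757]
eef_rot: [180.0, -0.0, 69.8]
wrist_force: [0.6, -0.3, -2.0]
finger_gap: 0.21
```

Run:
```python
from h import *
o=bot.get_obs();print(o["wrist_force"],o["finger_gap"],o["eef_pos"],o["eef_rot"],rel([.5932,.0357,.160],69.9,o))
c=bot.capture("scene");cv2.imwrite("pics/s4.png",cv2.resize(c["frame"][190:350,240:440],None,fx=3.7,fy=3.7,interpolation=cv2.INTER_CUBIC))
E=ext(c);M=R.from_euler("xyz",o["eef_rot"],degrees=True).as_matrix()
h=o["eef_pos"]+M@[0,.05,0]
for n,p in dict(face=h-[0,0,.0164],punch=[.6402,.0186,.126]).items(): u=np.array(proj(c,E,p)); print(n,np.array(p).round(4),((u-[240,190])*3.7).round(1))
```

```text
[ 0.61311192 -0.29805131 -1.99579511] 0.2100504953344083 [0.59286544 0.03431957 0.17571988] [ 1.79955516e+02 -1.87249772e-02  6.98342562e+01] ([0.0014, -0.0002, 0.0157], np.float64(-0.1))
face [0.6398 0.0171 0.1594] [356.7 302.6]
punch [0.6402 0.0186 0.126 ] [356.6 331.4]
```

View pics/s4.png

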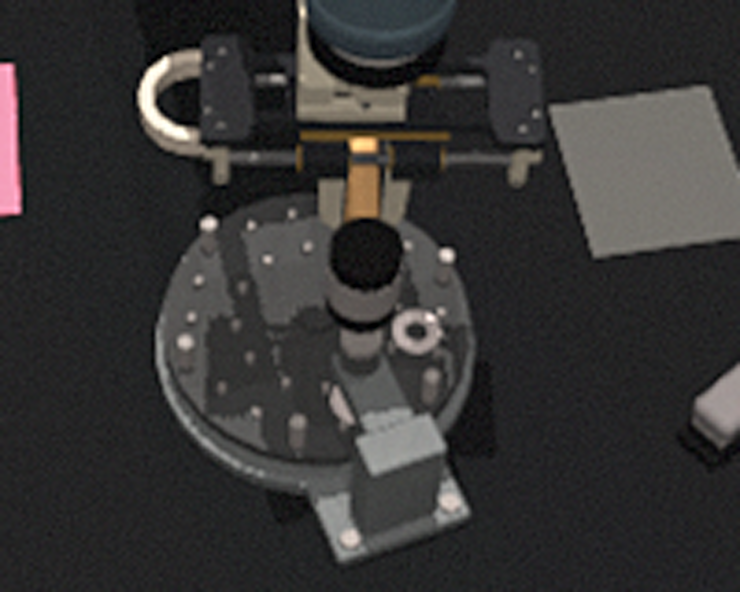

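The head is centred above the punch, with its lower rim at about (362,322) and the punch head just below at (358,335). Now the blow.

Request:
arm_command([
  {"x": 0.001, "y": 0, "z": 0.01, "twist": 0},
  {"x": 0.001, "y": 0, "z": 0.025, "twist": 0},
  {"x": 0.001, "y": 0, "z": 0.04, "twist": 0},
  {"x": 0.001, "y": 0, "z": 0.051, "twist": 0},
  {"x": 0.001, "y": 0, "z": 0.052, "twist": 0},
])

```text
clock: 11.35
eef_pos: [0.5938, 0.0356, 0.1247]
eef_rot: [179.9, -0.1, 69.8]
wrist_force: [-2.8, 2.1, 5.4]
finger_gap: 0.212
```

Run:
```python
from h import *
o=bot.get_obs();print(o["clock"],o["wrist_force"],o["torque"],o["finger_gap"],o["eef_pos"],o["eef_rot"])
```

```text
11.35 [-2.82730462  2.1264385   5.42051238] [0.2681486  0.4562342  0.00812895] 0.21236166016803612 [0.59378189 0.03562221 0.12470396] [ 1.79866825e+02 -7.13662035e-02  6.98424944e+01]
```

The upward load at the bottom is about 7.7 N, only slightly above the spring's 6 N. I'll press 5 mm deeper to be sure of the force on the tag.

Request:
arm_command([
  {"x": 0, "y": 0, "z": 0.003, "twist": 0},
  {"x": 0, "y": 0, "z": 0.005, "twist": 0},
  {"x": 0, "y": 0, "z": 0.005, "twist": 0},
])

```text
clock: 11.65
eef_pos: [0.5936, 0.0361, 0.1233]
eef_rot: [179.8, -0.1, 69.9]
wrist_force: [-11.3, 1.4, 19.6]
finger_gap: 0.208
```

Run:
```python
from h import *
o=bot.get_obs();print(o["clock"],o["wrist_force"],o["torque"],o["finger_gap"],o["eef_pos"],o["eef_rot"])
c=bot.capture("scene");cv2.imwrite("pics/s5.png",cv2.resize(c["frame"][190:350,240:440],None,fx=3.7,fy=3.7,interpolation=cv2.INTER_CUBIC))
```

```text
11.65 [-11.30371145   1.43321966  19.63543321] [ 0.09634717  1.35841507 -0.05944702] 0.20817773369605827 [0.59357655 0.0360764  0.12334181] [ 1.79758183e+02 -9.09146979e-02  6.98775668e+01]
```

View pics/s5.png

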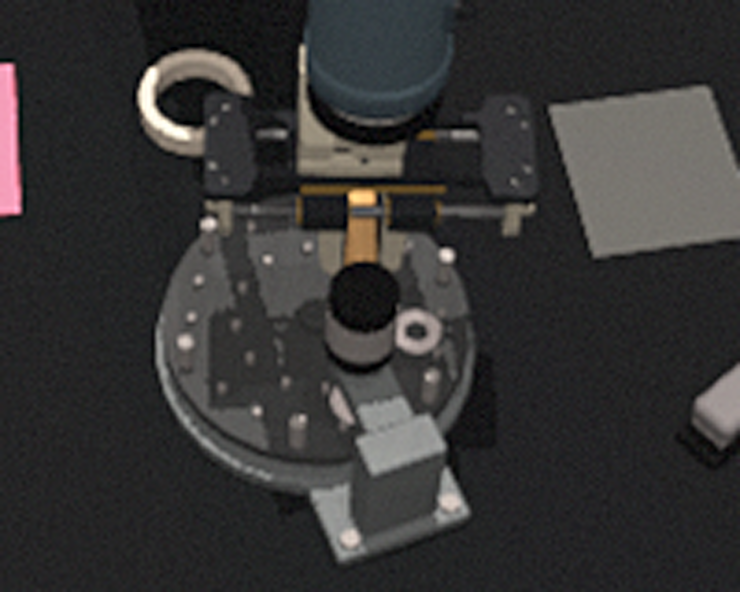

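The load has risen to 22 N with almost no further travel, so the punch is hard down on the blank. The picture shows the mallet face fully down on the guide at (362,362). Raising.

Request:
arm_command([
  {"x": 0, "y": 0, "z": -0.01, "twist": 0},
  {"x": 0, "y": 0, "z": -0.025, "twist": 0},
  {"x": 0, "y": 0, "z": -0.045, "twist": 0},
  {"x": 0, "y": 0, "z": -0.065, "twist": 0},
  {"x": 0, "y": 0, "z": -0.08, "twist": 0},
  {"x": 0, "y": 0, "z": -0.09, "twist": 0},
  {"x": 0, "y": 0, "z": -0.09, "twist": 0},
])

```text
clock: 12.4
eef_pos: [0.594, 0.036, 0.2148]
eef_rot: [179.6, -0.1, 69.9]
wrist_force: [0.6, -0.8, -3.1]
finger_gap: 0.212
```

Run:
```python
from h import *
o=bot.get_obs();print(o["wrist_force"],o["torque"],o["eef_pos"],rel([.462,.3117,.205],69.9,o))
a=(o["eef_pos"])
```

```text
[ 0.6311728  -0.8239803  -3.14523617] [ 0.02905498 -0.03370664  0.00437027] [0.59400213 0.03600341 0.21480683] ([0.2134, -0.2188, 0.0087], np.float64(-0.0))
```

Request:
arm_command([
  {"x": 0.014, "y": -0.015, "z": 0, "twist": 0},
  {"x": 0.038, "y": -0.04, "z": 0, "twist": 0},
  {"x": 0.064, "y": -0.066, "z": 0, "twist": 0},
  {"x": 0.09, "y": -0.092, "z": 0, "twist": 0},
  {"x": 0.116, "y": -0.118, "z": 0, "twist": 0},
  {"x": 0.142, "y": -0.145, "z": 0, "twist": 0},
  {"x": 0.168, "y": -0.172, "z": 0, "twist": 0},
  {"x": 0.192, "y": -0.197, "z": 0, "twist": 0},
  {"x": 0.207, "y": -0.212, "z": 0, "twist": 0},
  {"x": 0.213, "y": -0.219, "z": 0.003, "twist": 0},
])

```text
clock: 13.4
eef_pos: [0.4594, 0.3137, 0.2099]
eef_rot: [179.7, -0.1, 70.1]
wrist_force: [0.6, 0.5, -3.5]
finger_gap: 0.209
```

Request:
arm_command([
  {"x": 0, "y": 0, "z": 0.02, "twist": 0},
  {"x": 0, "y": 0, "z": 0.045, "twist": 0},
  {"x": 0, "y": 0, "z": 0.07, "twist": 0},
  {"x": 0, "y": 0, "z": 0.095, "twist": 0},
  {"x": 0, "y": 0, "z": 0.12, "twist": 0},
  {"x": 0, "y": 0, "z": 0.14, "twist": 0},
  {"x": 0, "y": 0, "z": 0.155, "twist": 0},
  {"x": 0, "y": 0, "z": 0.165, "twist": 0},
  {"x": 0, "y": 0, "z": 0.17, "twist": 0},
  {"x": 0, "y": 0, "z": 0.17, "twist": 0},
])

```text
clock: 14.4
eef_pos: [0.4601, 0.3134, 0.0394]
eef_rot: [179.7, -0.1, 70.0]
wrist_force: [-0.7, -0.3, -2.4]
finger_gap: 0.211
```

Run:
```python
from h import *
o=bot.get_obs();print(o["clock"],o["wrist_force"],o["torque"],o["eef_pos"],rel([.462,.3117,.0204],69.9,o))
c=bot.capture("scene");cv2.imwrite("pics/s6.png",cv2.resize(c["frame"][170:290,370:490],None,fx=5,fy=5,interpolation=cv2.INTER_CUBIC))
```

```text
14.4 [-0.70477176 -0.33902469 -2.4429526 ] [ 0.06915198 -0.00331193 -0.01308637] [0.46006255 0.31339666 0.03935125] ([-0.001, 0.0023, 0.019], np.float64(0.1))
```

View pics/s6.png

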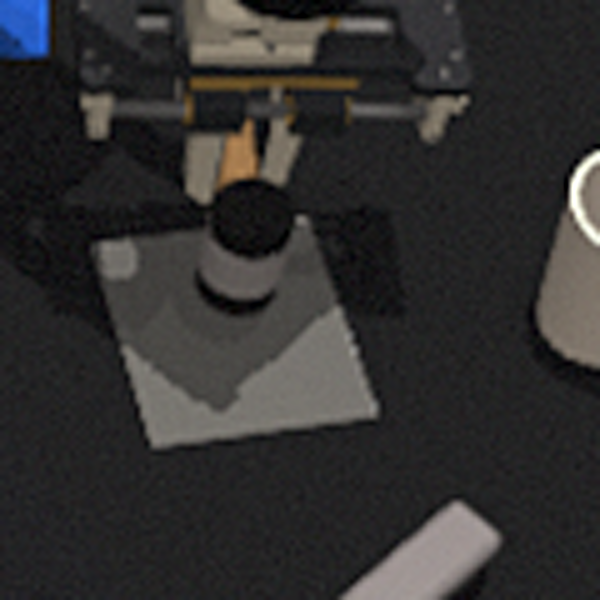

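The mallet hangs upright over the pad with its head at crop (250,250). I'll lower it gently.

Request:
arm_command([
  {"x": -0.001, "y": 0.002, "z": 0.004, "twist": 0},
  {"x": -0.001, "y": 0.002, "z": 0.008, "twist": 0},
  {"x": -0.001, "y": 0.002, "z": 0.012, "twist": 0},
  {"x": -0.001, "y": 0.002, "z": 0.015, "twist": 0},
  {"x": -0.001, "y": 0.002, "z": 0.017, "twist": 0},
  {"x": -0.001, "y": 0.002, "z": 0.0185, "twist": 0},
  {"x": -0.001, "y": 0.002, "z": 0.0195, "twist": 0},
  {"x": -0.001, "y": 0.002, "z": 0.0195, "twist": 0},
  {"x": -0.001, "y": 0.002, "z": 0.0195, "twist": 0},
])

```text
clock: 15.35
eef_pos: [0.4622, 0.312, 0.0206]
eef_rot: [179.7, -0.1, 70.0]
wrist_force: [-0.2, 1.0, -4.1]
finger_gap: 0.211
```

Request:
arm_command([
  {"x": 0, "y": 0, "z": 0.001, "twist": 0},
  {"x": 0, "y": 0, "z": 0.0015, "twist": 0},
  {"x": 0, "y": 0, "z": 0.0015, "twist": 0},
])

```text
clock: 15.65
eef_pos: [0.4622, 0.312, 0.0191]
eef_rot: [179.7, -0.1, 70.0]
wrist_force: [0.6, -0.5, -3.1]
finger_gap: 0.209
```

Run:
```python
from h import *
for i in range(3):
    o=bot.get_obs();print(o["clock"],o["wrist_force"].round(2),o["torque"].round(3),o["eef_pos"].round(4)); bot.capture("wrist")
```

```text
15.65 [ 0.65 -0.53 -3.15] [ 0.106 -0.029 -0.032] [0.4622 0.312  0.0191]
15.7 [ 0.72 -0.23 -3.57] [ 0.029 -0.055 -0.012] [0.4622 0.312  0.0191]
15.75 [-0.06  0.11 -3.05] [ 0.065 -0.031 -0.03 ] [0.4622 0.312  0.0191]
```

Request:
arm_command([
  {"x": 0, "y": 0, "z": 0.001, "twist": 0},
  {"x": 0, "y": 0, "z": 0.002, "twist": 0},
  {"x": 0, "y": 0, "z": 0.002, "twist": 0},
  {"x": 0, "y": 0, "z": 0.002, "twist": 0},
])

```text
clock: 16.2
eef_pos: [0.4623, 0.3123, 0.0183]
eef_rot: [179.6, -0.2, 70.1]
wrist_force: [-2.9, -1.0, 7.3]
finger_gap: 0.213
```

Run:
```python
from h import *
o=bot.get_obs();print(o["wrist_force"].round(2),o["torque"].round(3),o["eef_pos"].round(4))
c=bot.capture("scene");cv2.imwrite("pics/s7.png",cv2.resize(c["frame"][190:250,390:450],None,fx=8,fy=8,interpolation=cv2.INTER_CUBIC))
```

```text
[-2.93 -1.05  7.28] [-0.146  0.407 -0.037] [0.4623 0.3123 0.0183]
```

View pics/s7.png

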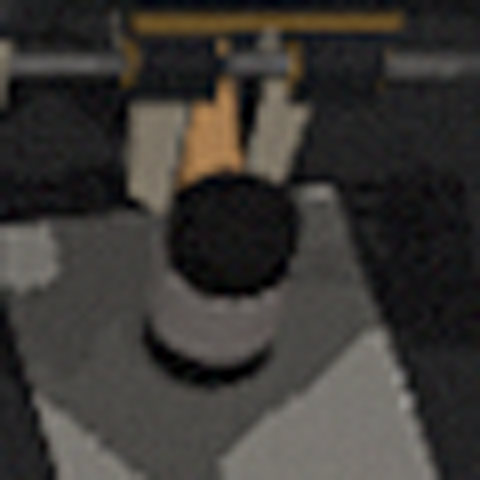

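It is standing on the pad with about 10 N of contact, its foot at crop (208,370). I'll ease off and release.

Request:
arm_command([
  {"x": 0, "y": 0, "z": 0, "twist": 0},
  {"x": 0, "y": 0, "z": -0.0005, "twist": 0},
], squeeze=10)

```text
clock: 16.45
eef_pos: [0.4625, 0.3123, 0.0189]
eef_rot: [179.6, -0.2, 70.1]
wrist_force: [-0.8, 0.3, -3.3]
finger_gap: 0.214
```

Request:
arm_command([
  {"x": 0, "y": 0, "z": 0, "twist": 0},
  {"x": 0, "y": 0, "z": 0, "twist": 0},
  {"x": 0, "y": 0, "z": 0, "twist": 0},
  {"x": 0, "y": 0, "z": 0, "twist": 0},
  {"x": 0, "y": 0, "z": 0, "twist": 0},
], claw=0.2)

```text
clock: 16.95
eef_pos: [0.4625, 0.3123, 0.0189]
eef_rot: [179.6, -0.2, 70.1]
wrist_force: [-0.6, -0.2, 0.2]
finger_gap: 0.581
```

Request:
arm_command([
  {"x": 0, "y": 0, "z": -0.015, "twist": 0},
  {"x": 0, "y": 0, "z": -0.035, "twist": 0},
  {"x": 0, "y": 0, "z": -0.06, "twist": 0},
  {"x": 0, "y": -0.02, "z": -0.1, "twist": 0},
  {"x": 0, "y": -0.05, "z": -0.14, "twist": 0},
  {"x": 0, "y": -0.08, "z": -0.17, "twist": 0},
  {"x": 0, "y": -0.1, "z": -0.19, "twist": 0},
  {"x": 0, "y": -0.1, "z": -0.2, "twist": 0},
  {"x": 0, "y": -0.1, "z": -0.2, "twist": 0},
])

```text
clock: 17.85
eef_pos: [0.3679, 0.3468, 0.2198]
eef_rot: [179.5, -0.3, 70.1]
wrist_force: [0.7, -0.5, -0.4]
finger_gap: 0.597
```

Run:
```python
from h import *
o=bot.get_obs();print(o["clock"],o["wrist_force"].round(2),o["eef_pos"].round(4),o["finger_gap"])
s=bot.capture("scene")["frame"];t=bot.capture("top");im=t["frame"];E=ext(t)
a=cv2.resize(s[170:350,240:480],(480,360),interpolation=cv2.INTER_CUBIC)
b=cv2.resize(im[145:285,205:380],(450,360),interpolation=cv2.INTER_CUBIC)
cv2.imwrite("pics/f8.png",cv2.resize(np.hstack([b,a]),(800,310)))
hsv=cv2.cvtColor(im,cv2.COLOR_BGR2HSV);m=((hsv[...,2]>170)&(hsv[...,1]<60)).astype(np.uint8);n,l,st,ce=cv2.connectedComponentsWithStats(m)
for i in range(1,n):
    if st[i,4]>6 and 285<ce[i][0]<370 and 165<ce[i][1]<245: print(ce[i].round(1),st[i,2:].tolist())
```

```text
17.85 [ 0.66 -0.46 -0.4 ] [0.3679 0.3468 0.2198] 0.5973056538084945
[326.7 172.9] [10, 16, 114]
[315.2 169.8] [4, 5, 9]
[337.3 171.1] [4, 8, 23]
[312.1 178.5] [3, 4, 8]
[341. 178.] [3, 3, 7]
[326.4 187.2] [10, 6, 35]
[308.7 194.7] [10, 14, 71]
[297.7 203. ] [3, 3, 7]
[308.8 214.8] [11, 13, 76]
[312.7 228. ] [3, 3, 7]
[342.2 227.2] [3, 4, 8]
[324.5 237.8] [14, 2, 14]
```

View pics/f8.png

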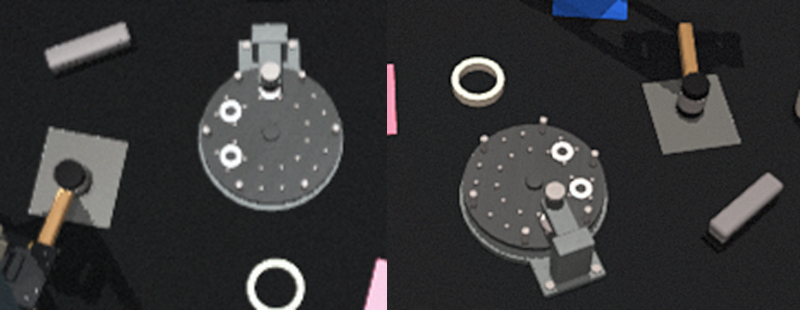

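The last pictures show the mallet standing upright on the grey pad at (70,178). The punch is up, with its blob back at (326.7,172.9) px as at the start, and the tags are in their nests. Handing in.

```bash
python3 -c "
from workcell import bot
print(bot.sign_off())"
```

```text
the job is handed in; nothing more can be done
None
```

I turned the table one detent (+60°) by pushing the 150° peg with the closed fingers. I then gripped the mallet, drove the punch down onto the blank, lifted clear and stood the mallet back on the grey pad. I handed in at about 18 s; `bot.sign_off()` reports no verdict.

**What the last checks showed**
- **Tags:** the blank lies under the punch, and both stamped tags lie in the next two nests. The table pegs sit at their detent positions.
- **Punch:** it is back up, at the same pixel position as at the start.
- **Mallet:** it stands upright within about 10 mm of the pad's centre. I judged uprightness by eye from the last pictures.
- **Arm:** it is clear of everything, with wrist force near zero.
- **Bystanders:** the arm never came near them, and those in the last crops look unmoved. I did not measure their positions.

**What was less certain**
- **Blow speed:** I commanded about 0.1–0.15 m/s, but the punch's speed could not be measured directly.
- **Force on the blank:** the blow itself ended at only about 7.7 N, little above the punch spring's 6 N. I pressed about 1.5 mm further in the same stroke, to 22 N, to make sure of the contact.
- **Mallet in the grip:** it touched down about 2 mm lower than where I picked it up, so the handle had probably slipped a little during the press.

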